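# Tilt a sensor board to both set angles on a sprung tilt plate

### The job

The tilt sensor board screwed to the sprung two-axis tilt plate needs its two calibration readings. With a fingertip press the plate's near left corner down on its round pad until the pointer beside that corner is level with the index clip on its scale, hold it there for a second and let the plate spring back; then do the same with the far right corner, pointer and clip. Do not press a pointer clearly past its clip, tilt only the corner being read, grasp, lift or shove nothing, and leave the clips and the things lying around where they are.

Things in the scene. Friction and masses are not known exactly. Their poses are not given: they have to be found in the camera images.
- tilt_mount: Grey base of the tilt mount, 128 x 184 x 18 mm (x, y, z), 1.8 kg, loose on the table, with all it carries. Origin: centre of its underside, on the table; at yaw 0 x points away from the robot, y left. The aluminium tilt plate, about 120 x 120 x 7 mm, near right quarter cut away, lies 28 mm above it, top at z 53 mm, on a ball pivot far left and springs near left and far right.
- pivot (a point): Ball pivot under the plate's far left corner, at x +46, y +46, z +46 mm of the mount. The plate tilts about lines through it. The near left pad is at x -46, y +46 mm, the far right one at x +46, y -46 mm.
- sensor (a point): Top of the small green sensor board, 32 x 35 x 12 mm, screwed to the middle of the plate, at x +6, y +6 mm of the mount, up to 70 mm above the table.
- left_scale (a point): Top middle of the upright aluminium scale, 21 mm wide (y), 2.5 mm thick (x), that stands on the base outside the near left corner, x -40, y +79 mm of the mount, 68 mm above the table, lined face to the robot.
- right_scale (a point): The same for the scale outside the far right corner, x +52, y -79 mm of the mount.
- left_pad (a point): Centre of the flat top of the near left press pad (25 mm across), 58 mm above the table with the plate at rest; moves with the plate. Pressing here turns only left_tilt (a press within 20 mm of it, towards the other corner, still does). Starts to give at about 3 N, then about 0.35 N per mm: about 5 to 8 N at the clip.
- right_pad (a point): The same for the far right press pad, which turns only right_tilt.
- left_pointer (a point): Tip of the thin dark pointer (2.4 mm thick) that sticks out sideways from the plate's near left corner in front of the left scale; 49.5 mm above the table at rest, on the scale's zero line; sinks with the corner, as far as the pad does.
- right_pointer (a point): The same for the pointer at the far right corner, in front of the right scale.
- left_index (a point): Tip of the nose (6 mm tall) of the dark clip that sits stiffly on the outer edge of the left scale, 2 mm beyond the pointer's tip; 8 to 14 mm below the pointer's rest height, different each time. Does not move by itself. The pointer is at the clip when both tips are at one height.
- right_index (a point): The same for the clip on the right scale, set independently of the left one.
- left_tilt (a joint): Tilt of the plate at its near left corner, rad: 0 at rest (level), grows as that corner is pressed, stop at 0.24; lever arm 92 mm, so 0.1 rad lowers pad and pointer by about 9 mm. A spring brings it back to 0.
- right_tilt (a joint): The same for the far right corner.
- left_clip (a joint): How far the left clip is set below the scale's zero line, m (stiff, 4 N to shift).
- right_clip (a joint): The same for the right clip.
- driver_board: Bystander: small green driver board with a white connector, 32 x 35 x 12 mm; origin at the centre of its underside.
- terminal_board: Bystander: green microcontroller board with terminals, 78 x 62 x 21 mm; origin at the centre of its underside.
- screwdriver: Bystander: yellow screwdriver, 126 mm long, 16 mm thick, lying along the right side of the mount; origin at the centre of its underside.
- stepper: Bystander: small round stepper motor with a blue cap, 28 x 43 x 32 mm; origin at the centre of its underside.
- usb_stick: Bystander: blue memory stick, 18 x 52 x 9 mm; origin at the centre of its underside.

How it is judged:
On the way, in this order (a step that is already met when the one before it is completed fails the run):
1. the near left corner is pressed by the fingers so that its pointer is level with its clip (within 3 mm) for 0.8 s, the far right corner staying up (under 0.03 rad) (z of left_pointer in the frame of left_index between -0.003 and 0.003 m and value of joint right_tilt below 0.03 rad and contact force between the fingers and tilt_mount above 0.5 N), for 0.8 s.
2. the left corner is back up (under 0.03 rad) and the far right corner is pressed so that its pointer is level with its clip (within 3 mm) for 0.8 s (z of right_pointer in the frame of right_index between -0.003 and 0.003 m and value of joint left_tilt below 0.03 rad and contact force between the fingers and tilt_mount above 0.5 N), for 0.8 s.
At the end, for the whole second after the job is handed in: Both corners have sprung back (both tilts under 0.015 rad) and the mount stands at rest flat on the table (value of joint each of left_tilt, right_tilt below 0.015 rad and height (world z) of tilt_mount below 0.006 m and angle between tilt_mount's own z axis and vertical below 0.03 rad and linear speed of tilt_mount below 0.01 m/s); the robot touches nothing.
It fails at once if a pointer is pressed more than 5 mm past its clip (z of left_pointer in the frame of left_index below -0.005 m or z of right_pointer in the frame of right_index below -0.005 m).
It fails at once if the fingers press or squeeze the mount with more than 25 N (contact force between the fingers and tilt_mount above 25 N).
It fails at once if the mount is lifted (6 mm) or tipped, or it or an index clip is shifted by more than 6 mm (height (world z) of tilt_mount above 0.006 m or angle between tilt_mount's own z axis and vertical above 0.06 rad or distance of any of tilt_mount, left_index, right_index from where it was at the start of the episode above 0.006 m).
It fails at once if a bystander is moved more than 15 mm or lifted (distance of any of screwdriver, driver_board, stepper, usb_stick, terminal_board from where it was at the start of the episode above 0.015 m).
It also fails if it takes over 53 s, if anything falls off the work surface, if the arm or the gripper's body presses on something with over 40 N, if the wrist force passes 120 N, or if a joint passes its speed limit or range.

### The arm

A 7-joint arm with a two-finger parallel gripper is mounted at the origin on a cart in front of the work surface, level with it; the furniture and walls round the work are solid. World frame = base frame: x ahead of the robot, y to its left, z up, the work surface at z = 0. Lengths are in m, angles in rad, forces in N, time in s.
With the tool pointing down it reaches from about 0.425 to 0.825 m from the base axis. Payload 3.6 kg.
Tool frame: the origin (TCP) lies midway between the tips of the shut fingers; the grasp point (between the pads) lies 19 mm behind it; z points along the fingers, y is the line along which they close (so a half turn about z gives the same grasp; the last joint's range is limited). The gripper opens to 93 mm and grips with 3 to 60 N. Pads are 15 mm wide; open, the fingers measure 128 mm over their backs; the gripper's body (75 mm by 188 mm) begins 65 mm behind the grasp point.
Start: joints at [-1.286, 0.615, -0.013, 1.423, 0.008, 1.103, -0.04], TCP at [0.199, 0.619, 0.196] pointing down, gripper open.
Joint ranges: [-3.12, 3.12], [-0.3, 2.06], [-1.34, 1.32], [0.26, 2.42], [-1.36, 4.5], [0.01, 1.98], [-2.84, 2.84]. Speed limits (rad/s): [2.79, 2.79, 3.14, 3.14, 3.14, 3.14, 3.14].

### API

Orientations are given as a unit quaternion [w, x, y, z].
In Python, from station import bot gives the robot as it stands. The module is installed in compiled form; this text tells all that it offers.
- The arm moves only by the tool send_rows, never from a script. Its argument "commands" is a list that holds one entry, the list of rows, each a list of 7 numbers: the finger opening in mm, from 0 to 93, then the shift along the tool's x, y, z in mm, then the turn, a rotation vector about the tool's x, y, z in degrees. In form: [[[fingers, x, y, z, wx, wy, wz], ...]]. A call has 1 to 12 rows; each row is the pose to reach, as a shift and turn from the pose commanded when the call began, along the tool's axes at that moment; what a row does not reach only later rows make up. A row lasts 1/10 s, in which the tool goes at most 50 mm and 8.59 degrees, less where a joint would pass 70% of its speed; a pose out of reach is approached as far as the arm can. A call with a gripper value outside its range is refused whole. The fingers move at their own pace and stop on an object; "force" is the grip in N (left out, the last holds). Time passes only in rows, so rows that repeat a pose let the fingers close. It gives the time, the measured TCP pose, the force, the opening and the grip force at its end, in the units of the state.
- bot.sense(): the state, without advancing time (a new reading comes with each control period).
- bot.grab_frame(name): name is "scene" or "top" or "wrist"; returns the picture (400x640x3 uint8, red, green, blue); there is no depth.
- bot.camera_params(name): a dict with "mtx" (3x3 intrinsics, pixels), "R" (3x3) and "t" (3): a world point X has camera coordinates R X + t; the wrist camera has in their place "tool_from_camera" (4x4, takes a point from camera to tool coordinates, whose origin is the TCP and whose axes are the flange's). Camera axes: x right, y down, z forward; pixel columns grow to the right and rows downward; lengths in m; the calibration is good to about 2 mm. A picture is of the moment at which its call begins: read the wrist's pose just before it. camera_params takes no time and is no camera call.
- bot.finish_job(): hands the job in; it is judged then, once.
The state is a dict: "clock": time; "joint_positions": joint angles; "joint_vel": joint speeds; "tau": joint torques, N m; "position": TCP position; "tool_rot": TCP orientation; "wrist_force": force on the tool from outside, world axes, zero at the start; "wrist_torque": the same for the moment, N m; "gripper_width": finger opening in m; "grip_force": force on a finger pad.
Only numpy, scipy, OpenCV 4.12 (cv2) and the standard library are available. Lean on these libraries where they do the work, as an engineer would, in place of code of your own. Each camera call takes 0.05 s, during which the arm holds its last target. There are 200 camera calls.

## Working session

There is one attempt and no reset: what is moved stays moved. The work goes in short steps, Python scripts to look and compute and a tool call to move; the robot and the scene stay as the last step left them, time stands still between calls to the robot, and variables do not carry over. Pictures are saved under pics/ and viewed, at most 10 in all, crops included, and the job is handed in when it is done.

Besides the shell and the picture viewer there is one more tool, called by a JSON object that holds its "name" and its "arguments", one argument or row to a line. send_rows: Moves the arm, as the interface text tells. Its arguments: {"type":"object","properties":{"commands":{"type":"array"},"force":{"type":"number"}},"required":["commands"]}

```bash
mkdir -p pics
python3 - <<'E'
from station import bot
import cv2,numpy as np
s=bot.sense();print({k:np.round(s[k],3).tolist() for k in ('clock','position','tool_rot','wrist_force')})
for n in('scene','top'):
    cv2.imwrite(f'pics/{n}0.png',bot.grab_frame(n)[...,::-1]); p=bot.camera_params(n)
    print(n,{k:np.round(v,4).tolist() for k,v in p.items()})
print(bot.camera_params('wrist'))
E
```

```text
{'clock': 0.0, 'position': [0.199, 0.618, 0.194], 'tool_rot': [-0.0, 0.155, 0.988, -0.001], 'wrist_force': [0.038, 0.773, 0.459]}
scene {'mtx': [[395.9534, 0.0, 316.3339], [0.0, 395.9534, 196.3635], [0.0, 0.0, 1.0]], 'R': [[0.8542, -0.5196, 0.0198], [-0.2536, -0.4496, -0.8564], [0.4539, 0.7265, -0.5159]], 't': [-0.4035, 0.2356, 0.6434]}
top {'mtx': [[388.4423, 0.0, 322.3177], [0.0, 388.4423, 196.7654], [0.0, 0.0, 1.0]], 'R': [[-0.005, -0.9999, 0.0118], [-0.9925, 0.0035, -0.1221], [0.1221, -0.0124, -0.9924]], 't': [0.0431, 0.5123, 0.9544]}
{'mtx': array([[341.50584154,   0.        , 308.82116958],
       [  0.        , 341.50584154, 200.5820732 ],
       [  0.        ,   0.        ,   1.        ]]), 'tool_from_camera': array([[ 1.85245778e-04, -9.59184228e-01, -2.82781864e-01,
         7.89439418e-02],
       [ 9.99999759e-01,  3.66760953e-04, -5.88954275e-04,
        -1.35823840e-04],
       [ 6.68628998e-04, -2.82781687e-01,  9.59184065e-01,
        -1.89708743e-01],
       [ 0.00000000e+00,  0.00000000e+00,  0.00000000e+00,
         1.00000000e+00]])}
```

View pics/top0.png

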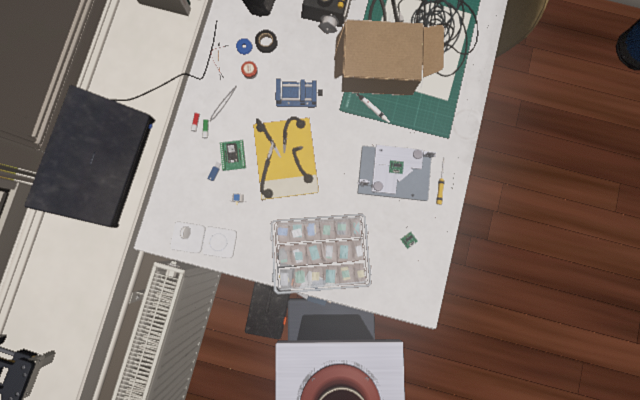

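View pics/scene0.png

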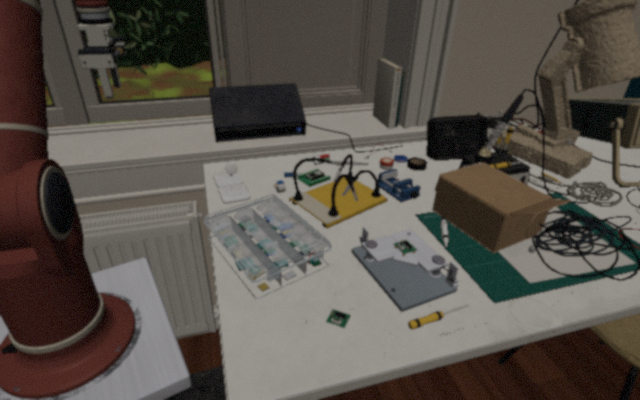

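The top view shows the mount at about (395,172), with the near left pad at (378,182), the far right pad at (418,154) and the screwdriver at x≈440. I'll take a rough fix and enlarge it.

```bash
cat > h.py <<'E'
from station import bot
import cv2,numpy as np
from scipy.spatial.transform import Rotation as Ro
def cam(n,s=None):
    p=bot.camera_params(n)
    if n!='wrist': return p['mtx'],p['R'],p['t']
    q=s['tool_rot'];T=np.eye(4);T[:3,:3]=Ro.from_quat([q[1],q[2],q[3],q[0]]).as_matrix();T[:3,3]=s['position']
    W=np.linalg.inv(T@p['tool_from_camera']);return p['mtx'],W[:3,:3],W[:3,3]
def ray(c,u,v,z):
    K,R,t=c;d=R.T@np.linalg.inv(K)@[u,v,1];o=-R.T@t;return o+d*(z-o[2])/d[2]
def proj(c,X):
    K,R,t=c;x=(K@(R@np.atleast_2d(X).T+t[:,None])).T;return x[:,:2]/x[:,2:]
def mount(x,y,yaw,P):
    c,s=np.cos(yaw),np.sin(yaw);P=np.atleast_2d(P);return np.c_[x+c*P[:,0]-s*P[:,1],y+s*P[:,0]+c*P[:,1],P[:,2]]
E
python3 - <<'E'
from h import *
c=cam('top')
a=ray(c,378,182,.058);b=ray(c,418,154,.058);d=b-a
print(a,b,np.linalg.norm(d),np.degrees(np.arctan2(d[1],d[0])+np.pi/4),(a+b)/2)
a=cv2.imread('pics/top0.png')[135:210,350:455];cv2.imwrite('pics/tc.png',cv2.resize(a,None,fx=7,fy=7,interpolation=2))
E
```

```text
[ 0.54559764 -0.09724538  0.058     ] [ 0.61638969 -0.19938355  0.058     ] 0.12427276368020337 -10.27414240217927 [ 0.58099366 -0.14831446  0.058     ]
```

View pics/tc.png

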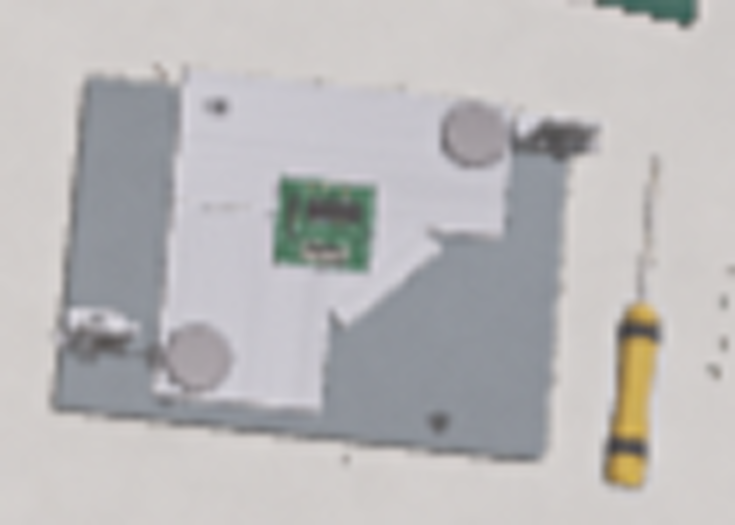

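Refined in the enlarged crop: the near left pad is at (378.1,186.0) and the far right pad at (417.9,154.1). Next, plan the move.

```bash
cat >> h.py <<'E'
def Rt(yaw,tilt):  # tool x = -mount x, tool down, then tilted so camera goes low on robot side
    B=Ro.from_matrix(np.array([[-1,0,0],[0,1,0],[0,0,-1.]]))
    return Ro.from_euler('z',yaw)*B*Ro.from_euler('y',-tilt,degrees=True)
def rel(s,X,Rg):
    q=s['tool_rot'];R=Ro.from_quat([q[1],q[2],q[3],q[0]])
    print('shift mm',np.round(R.inv().apply(np.array(X)-s['position'])*1000,1),'turn deg',np.round((R.inv()*Rg).as_rotvec(degrees=True),1))
E
python3 - <<'E'
from h import *
c=cam('top')
a=ray(c,378.1,186,.058);b=ray(c,417.9,154.1,.058);d=b-a
yaw=np.arctan2(d[1],d[0])+np.pi/4
print(a,b,np.linalg.norm(d),np.degrees(yaw),(a+b)/2)
R=Rt(yaw,30).as_matrix();print('tilted z',R[:,2],'x',R[:,0])
s=bot.sense();m=a+[0,0,.19]
rel(s,m,Rt(yaw,0));rel(s,a+[0,0,.045],Rt(yaw,30))
E
```

```text
[ 0.53555499 -0.0972672   0.058     ] [ 0.61613403 -0.19912289  0.058     ] 0.1298751824009696 -6.652131084979819 [ 0.57584451 -0.14819504  0.058     ]
tilted z [ 0.49663389 -0.05792047 -0.8660254 ] x [-0.86019513  0.10032119 -0.5       ]
shift mm [-539.5 -577.7  -52.2] turn deg [ -0.1  -0.  -11.2]
shift mm [-539.5 -577.4   92.8] turn deg [ -3.1 -29.9 -10.9]
```

{"name": "send_rows", "arguments": {
  "commands": [
    [[0,0,0,-50,0,0,0],[0,-60,-64,-60,0,0,-2],[0,-90,-96,-60,0,0,-4],[0,-120,-128,-60,0,0,-5],[0,-150,-160,-60,0,0,-6],[0,-180,-192,-60,0,0,-7],[0,-210,-224,-60,0,0,-8],[0,-240,-256,-60,0,0,-9],[0,-270,-288,-60,0,0,-10],[0,-300,-320,-60,0,0,-11],[0,-330,-352,-60,0,0,-11],[0,-360,-384,-60,0,0,-11]]
  ],
  "force": 20
}}

```text
clock: 1.3
position: [0.4244, 0.1409, 0.2554]
tool_rot: [-0.0, 0.06, 0.998, -0.0]
wrist_force: [1.5, -0.3, -0.3]
gripper_width: 0.0026
grip_force: 0.0
```

Run:
```python
from h import *
s=bot.sense();print(s['clock'],s['position'],s['gripper_width'])
yaw=np.radians(-6.65);rel(s,[.5356,-.0973,.20],Rt(yaw,0));rel(s,[.5356,-.0973,.10],Rt(yaw,30))
```

```text
1.3 [0.42442533 0.14092613 0.25543985] 0.0026082002586834546
shift mm [-138.8 -223.2   55.4] turn deg [-0.  -0.  -0.2]
shift mm [-138.9 -223.2  155.4] turn deg [ -0.1 -30.   -0.2]
```

{"name": "send_rows", "arguments": {
  "commands": [
    [[0,-25,-40,10,0,0,0],[0,-50,-80,20,0,-4,0],[0,-75,-120,30,0,-9,0],[0,-100,-160,40,0,-14,0],[0,-120,-195,60,0,-19,0],[0,-135,-215,80,0,-24,0],[0,-139,-223,100,0,-30,0],[0,-139,-223,125,0,-30,0],[0,-139,-223,140,0,-30,0],[0,-139,-223,150,0,-30,0],[0,-139,-223,155,0,-30,0],[0,-139,-223,155,0,-30,0]]
  ]
}}

```text
clock: 2.5
position: [0.5466, -0.0847, 0.1264]
tool_rot: [0.236, 0.08, 0.968, -0.023]
wrist_force: [0.5, 0.7, -0.7]
gripper_width: 0.0005
grip_force: 0.0
```

Run:
```python
from h import *
s=bot.sense();print(s['clock'],s['position'],s['gripper_width'],s['wrist_force'])
f=bot.grab_frame('wrist')
c=cam('wrist',s)
M=mount(.5758,-.1482,np.radians(-6.65),[[-.046,.046,.058],[.046,-.046,.058],[-.046,.079,.0495],[-.04,.079,.068],[.046,-.079,.0495]])
print(proj(c,M).round(1).tolist())
cv2.imwrite('pics/w1.png',f[...,::-1]);np.save('w1.npy',np.array([*s['position'],*s['tool_rot']]))
```

```text
2.5 [ 0.54658704 -0.08472943  0.12635958] 0.0005254202332158052 [ 0.51517389  0.73828544 -0.65135674]
[[290.2, 156.3], [199.6, 240.8], [335.2, 147.7], [336.5, 169.8], [167.3, 234.7]]
```

View pics/w1.png

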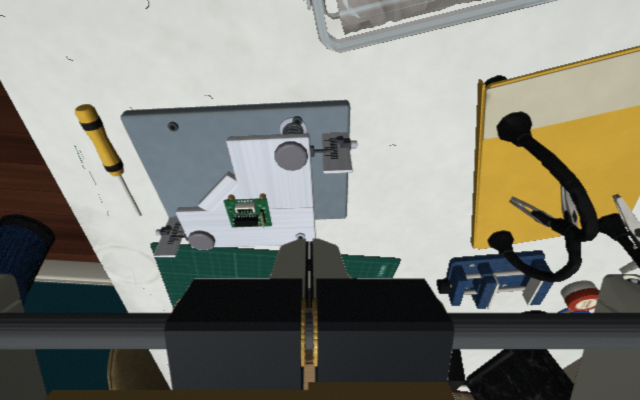

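The wrist view, upside down to the robot, shows the left pad at (291,156) and the right pad at (201,240). My model predicts both within 1.5 px, so the mount pose holds. Next I go just above the left pad.

Run:
```python
from h import *
s=bot.sense();print(s['clock'],s['position'])
yaw=np.radians(-6.65);P=mount(.5758,-.1482,yaw,[-.046+.006,.046,.069])[0];print(P);rel(s,P,Rt(yaw,30))
```

```text
2.55 [ 0.54862116 -0.0692747   0.12576259]
[ 0.5413961  -0.09787732  0.069     ]
shift mm [ 28.8 -29.4  49. ] turn deg [-0.8 -2.6 -1.5]
```

{"name": "send_rows", "arguments": {
  "commands": [
    [[0,0,0,0,0,0,0],[0,0,0,0,0,0,0],[0,0,0,0,0,0,0],[0,0,0,0,0,0,0]]
  ]
}}

```text
clock: 2.95
position: [0.5475, -0.0779, 0.1271]
tool_rot: [0.237, 0.074, 0.968, -0.021]
wrist_force: [-0.2, 0.8, 0.4]
gripper_width: 0.0003
grip_force: 0.0
```

Run:
```python
from h import *
s=bot.sense();print(s['clock'],s['position'],s['joint_vel'].round(2) if hasattr(s['joint_vel'],'round') else s['joint_vel'])
yaw=np.radians(-6.65);P=mount(.5758,-.1482,yaw,[-.046+.006,.046,.069])[0];rel(s,P,Rt(yaw,30))
```

```text
2.95 [ 0.54749142 -0.07786761  0.12708762] [-0.   -0.    0.   -0.   -0.01  0.    0.  ]
shift mm [ 29.5 -20.4  50.2] turn deg [-1.3 -2.5 -1.7]
```

{"name": "send_rows", "arguments": {
  "commands": [
    [[0,8,-5,12,-0.3,-0.6,-0.4],[0,15,-10,25,-0.6,-1.2,-0.8],[0,22,-15,37,-1,-1.8,-1.2],[0,27,-18,46,-1.3,-2.5,-1.7],[0,29.5,-20.4,50,-1.3,-2.5,-1.7],[0,29.5,-20.4,50,-1.3,-2.5,-1.7],[0,29.5,-20.4,50,-1.3,-2.5,-1.7],[0,29.5,-20.4,50,-1.3,-2.5,-1.7],[0,29.5,-20.4,50,-1.3,-2.5,-1.7]]
  ]
}}

```text
clock: 3.85
position: [0.5584, -0.1005, 0.1064]
tool_rot: [0.228, 0.055, 0.972, -0.01]
wrist_force: [0.1, 0.1, 0.2]
gripper_width: 0.0003
grip_force: 0.0
```

Run:
```python
from h import *
s=bot.sense();print(s['clock'],s['position'],s['wrist_force'])
f=bot.grab_frame('wrist');c=cam('wrist',s);yaw=np.radians(-6.65)
rel(s,mount(.5758,-.1482,yaw,[-.040,.046,.069])[0],Rt(yaw,30))
M=mount(.5758,-.1482,yaw,[[-.046,.046,.058],[-.046,.069,.0495],[-.046,.074,.0495],[-.046,.074,.0395],[-.04,.079,.068]])
p=proj(c,M);print(p.round(1).tolist())
u,v=p[2].astype(int);print(u,v)
f=f[v-45:v+45,u-65:u+55];cv2.imwrite('pics/w2.png',cv2.resize(f[...,::-1],None,fx=6.5,fy=6.5,interpolation=2))
```

```text
3.85 [ 0.55835812 -0.10052281  0.10644038] [0.07872032 0.098217   0.18789554]
shift mm [32.   0.5 26. ] turn deg [ 0.4 -3.7  0.1]
[[309.8, 157.8], [343.8, 150.5], [351.2, 150.5], [349.8, 142.3], [360.9, 174.6]]
351 150
```

View pics/w2.png

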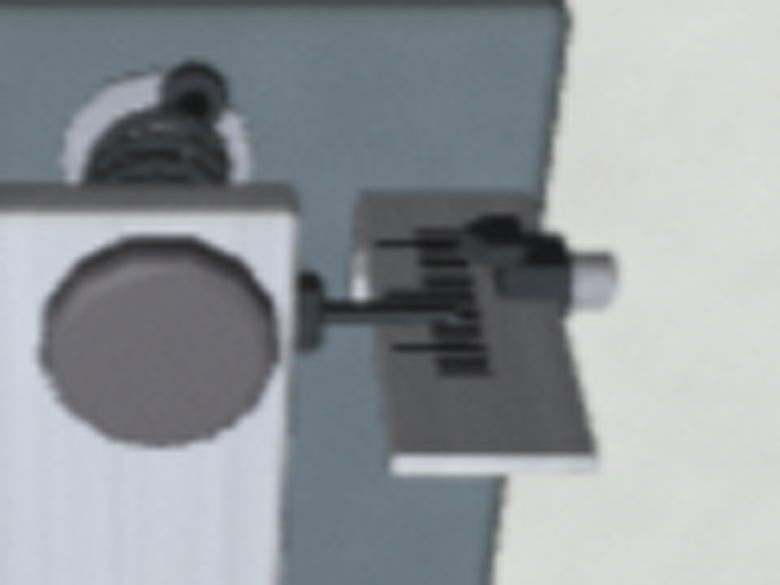

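The crop shows the left pad at (160,340), the pointer tip at (465,315), the clip nose around (475,236) and the zero line at row 347. That puts the clip roughly 14 mm below the pointer. The arm stopped short of z .069, so I'll check the joints.

Run:
```python
from h import *
s=bot.sense();print(s['clock'],s['position'],np.round(s['joint_positions'],3))
yaw=np.radians(-6.65)
for t in(30,20,10): rel(s,mount(.5758,-.1482,yaw,[-.040,.046,.069])[0],Rt(yaw,t))
```

```text
3.9 [ 0.5583872  -0.10051555  0.10642595] [ 0.171  0.471 -0.023  2.206 -1.232  0.015  2.841]
shift mm [32.   0.5 25.9] turn deg [ 0.4 -3.7  0.1]
shift mm [32.   0.5 25.9] turn deg [0.4 6.3 0.1]
shift mm [32.   0.5 25.9] turn deg [ 0.4 16.3  0.2]
```

The wrist joints j6 and j7 are at their limits, so I'll use a smaller tilt of about 12°.

{"name": "send_rows", "arguments": {
  "commands": [
    [[0,0,0,0,0,4,0],[0,0,0,0,0,9,0],[0,0,0,0,0,14,0],[0,0,0,0,0,14,0],[0,0,0,0,0,14,0],[0,0,0,0,0,14,0]]
  ]
}}

```text
clock: 4.5
position: [0.5581, -0.1, 0.1057]
tool_rot: [0.107, 0.055, 0.993, -0.003]
wrist_force: [0.2, -0.2, -0.0]
gripper_width: 0.0002
grip_force: 0.0
```

Run:
```python
from h import *
s=bot.sense();print(s['clock'],s['position'],np.round(s['joint_positions'],3))
yaw=np.radians(-6.65)
for t in(15,12): rel(s,mount(.5758,-.1482,yaw,[-.043,.046,.066])[0],Rt(yaw,t))
```

```text
4.5 [ 0.55808384 -0.10002863  0.10573953] [-0.312  0.602  0.703  1.995 -0.805  0.589  2.381]
shift mm [27.9  0.1 34.6] turn deg [ 0.4 -2.7  0.2]
shift mm [27.9  0.1 34.6] turn deg [0.4 0.3 0.2]
```

{"name": "send_rows", "arguments": {
  "commands": [
    [[0,8,0,10,0,0,0],[0,16,0,20,0,0,0],[0,22,0,29,0,0,0],[0,25,0,34,0.4,0.3,0.2],[0,25,0,34,0.4,0.3,0.2],[0,25,0,34,0.4,0.3,0.2]]
  ]
}}

```text
clock: 5.1
position: [0.5413, -0.099, 0.0679]
tool_rot: [0.105, 0.058, 0.993, -0.006]
wrist_force: [0.1, -0.1, -0.0]
gripper_width: 0.0004
grip_force: 0.0
```

Run:
```python
from h import *
s=bot.sense();print(s['clock'],s['position'],np.round(s['joint_positions'],3),s['wrist_force'])
f=bot.grab_frame('wrist');c=cam('wrist',s);yaw=np.radians(-6.65)
for z in(.06,.05): rel(s,mount(.5758,-.1482,yaw,[-.040,.046,z])[0],Rt(yaw,12))
M=mount(.5758,-.1482,yaw,[[-.046,.046,.058],[-.0445,.076,.0495],[-.0445,.076,.0395],[-.04125,.076,.0495],[-.0445,.078,.0355]])
p=proj(c,M);print(p.round(1).tolist())
u,v=p[1].astype(int);print(u,v)
f=f[v-35:v+35,u-60:u+40];cv2.imwrite('pics/w3.png',cv2.resize(f[...,::-1],None,fx=8,fy=8,interpolation=2))
```

```text
5.1 [ 0.54134408 -0.09903889  0.06788491] [-0.259  0.631  0.613  2.067 -0.897  0.478  2.471] [ 0.06448063 -0.1173759  -0.04008094]
shift mm [1.7 1.2 7.7] turn deg [-0.   0.  -0.1]
shift mm [ 3.8  1.2 17.5] turn deg [-0.   0.  -0.1]
[[311.0, 220.0], [357.9, 214.9], [356.0, 207.2], [357.5, 219.3], [358.2, 204.3]]
357 214
```

View pics/w3.png

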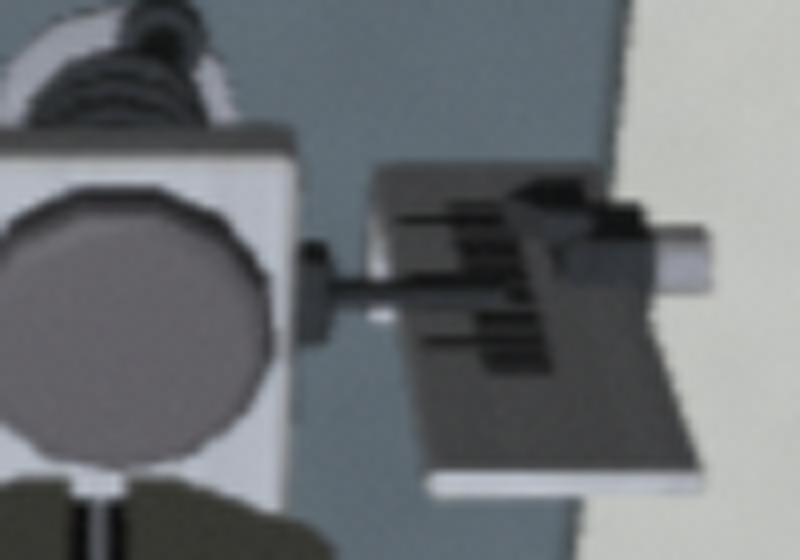

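The crop shows the pointer tip at (530,292), the clip nose tip at (508,197), and the scale's long lines at rows 342 (zero) and 219 (20 mm). The height reading depends on the nose's x offset from the pointer, so one look from nearly overhead will separate the two.

{"name": "send_rows", "arguments": {
  "commands": [
    [[0,-10,0,-12,0,1,0],[0,-30,0,-22,0,3,0],[0,-50,0,-22,0,6,0],[0,-70,0,-20,0,9,0],[0,-90,0,-16,0,12,0],[0,-95,0,-16,0,12,0],[0,-95,0,-16,0,12,0],[0,-95,0,-16,0,12,0]]
  ]
}}

```text
clock: 5.95
position: [0.6288, -0.1094, 0.1031]
tool_rot: [-0.0, 0.059, 0.998, 0.0]
wrist_force: [-0.3, -1.0, -0.4]
gripper_width: 0.0007
grip_force: 0.0
```

Run:
```python
from h import *
s=bot.sense();print(s['clock'],s['position'],np.round(s['joint_positions'],3),s['wrist_force'])
f=bot.grab_frame('wrist');c=cam('wrist',s);yaw=np.radians(-6.65)
o=[]
for q in([-.046,.076,.0495],[.046,-.076,.0495]):
    p=proj(c,mount(.5758,-.1482,yaw,[q,np.add(q,[0,0,-.01]),np.add(q,[.005,0,0])]));print(p.round(1).tolist())
    u,v=p[0].astype(int);print(u,v);o.append(cv2.resize(np.ascontiguousarray(f[v-25:v+25,u-40:u+40,::-1]),(720,450)[:2],interpolation=2)[:300] if 0 else cv2.resize(np.ascontiguousarray(f[v-20:v+20,u-50:u+50,::-1]),None,fx=7.3,fy=7.3,interpolation=2))
cv2.imwrite('pics/w4.png',np.vstack(o))
```

```text
5.95 [ 0.62877191 -0.10944985  0.10312123] [-0.287  0.814  0.789  1.582 -0.648  1.025  2.146] [-0.31961204 -0.99476646 -0.42732652]
[[355.7, 76.4], [353.8, 77.3], [355.4, 84.2]]
355 76
[[147.7, 207.5], [153.6, 203.6], [148.6, 213.8]]
147 207
```

View pics/w4.png

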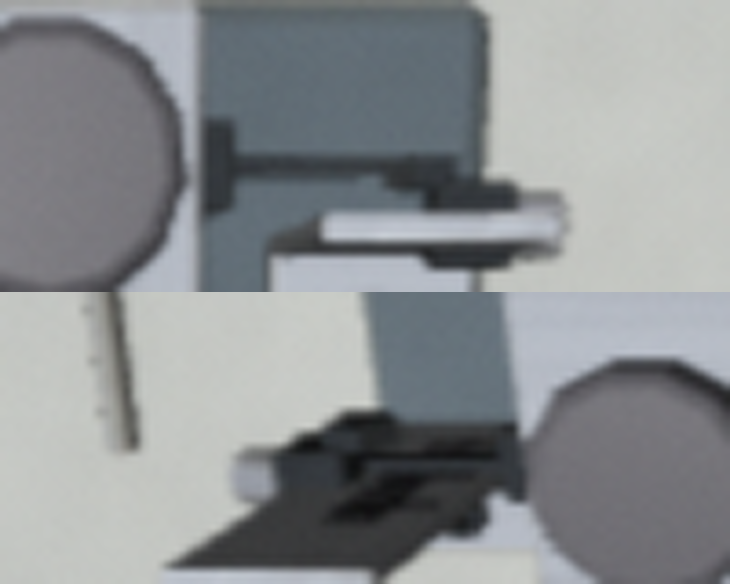

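From above, the nose and pointer lie at the same x (rows 175 and 165, the gap explained by the nose's depth). So the left clip is about 14 mm down. I go back to the left pad.

Run:
```python
from h import *
s=bot.sense();print(s['clock'],s['position'])
yaw=np.radians(-6.65);rel(s,mount(.5758,-.1482,yaw,[-.040,.046,.066])[0],Rt(yaw,12))
```

```text
6.0 [ 0.62872285 -0.10940217  0.10328579]
shift mm [88.1  1.1 37.3] turn deg [  0.  -12.   -0.1]
```

{"name": "send_rows", "arguments": {
  "commands": [
    [[0,20,0,2,0,-3,0],[0,40,0,6,0,-6,0],[0,60,0.5,12,0,-9,0],[0,80,1,20,0,-12,0],[0,88,1,30,0,-12,0],[0,88,1,37,0,-12,0],[0,88,1,37,0,-12,0],[0,88,1,37,0,-12,0],[0,88,1,37,0,-12,0]]
  ]
}}

```text
clock: 6.9
position: [0.5442, -0.0984, 0.0665]
tool_rot: [0.105, 0.058, 0.993, -0.007]
wrist_force: [-0.1, 0.4, 0.1]
gripper_width: 0.0009
grip_force: 0.0
```

Run:
```python
from h import *
s=bot.sense();print(s['clock'],s['position'],s['wrist_force'])
yaw=np.radians(-6.65)
for z in (.0596,.0496,.0456): rel(s,mount(.5758,-.1482,yaw,[-.040,.046,z])[0],Rt(yaw,12))
```

```text
6.9 [ 0.54417768 -0.09842066  0.06654668] [-0.085299    0.4467621   0.14748499]
shift mm [4.2 0.2 6.2] turn deg [-0.1  0.1  0. ]
shift mm [ 6.3  0.2 16. ] turn deg [-0.1  0.1  0. ]
shift mm [ 7.2  0.2 19.9] turn deg [-0.1  0.1  0. ]
```

Press about 10 mm and watch the force.

{"name": "send_rows", "arguments": {
  "commands": [
    [[0,4,0,3,0,0,0],[0,4.2,0,6,0,0,0],[0,5,0,9,0,0,0],[0,5.5,0,12,0,0,0],[0,6.2,0,15,0,0,0],[0,6.3,0,16,0,0,0],[0,6.3,0,16,0,0,0]]
  ]
}}

```text
clock: 7.6
position: [0.5401, -0.0978, 0.0489]
tool_rot: [0.104, 0.058, 0.993, -0.006]
wrist_force: [-0.1, -0.2, 0.6]
gripper_width: 0.0004
grip_force: 0.0
```

Run:
```python
from h import *
s=bot.sense();print(s['clock'],s['position'],s['wrist_force'])
yaw=np.radians(-6.65)
f=bot.grab_frame('wrist');c=cam('wrist',s)
p=proj(c,mount(.5758,-.1482,yaw,[[-.046,.076,.0395],[-.046,.076,.0355]]));print(p)
u,v=p[0].astype(int);f=f[v-35:v+35,u-60:u+40];cv2.imwrite('pics/w5.png',cv2.resize(f[...,::-1],None,fx=8,fy=8,interpolation=2))
```

```text
7.6 [ 0.54011393 -0.09778612  0.04893745] [-0.12251509 -0.24949049  0.55645456]
[[357.92243288 222.25245634]
 [357.12087955 218.85620531]]
```

View pics/w5.png

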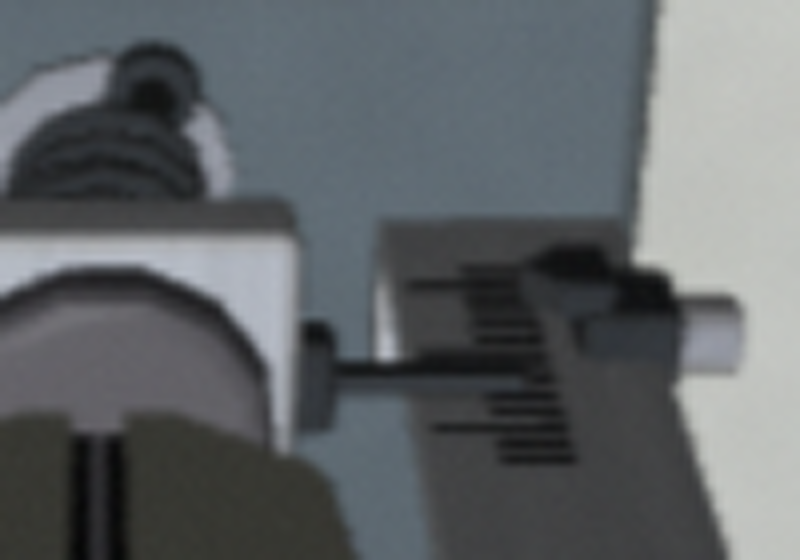

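There's almost no force, and the pointer (row 375, zero line 428, nose 268) is still about at rest. I'll lower in small steps and watch the force.

{"name": "send_rows", "arguments": {
  "commands": [
    [[0,0.2,0,1,0,0,0],[0,0.4,0,2,0,0,0],[0,0.4,0,2,0,0,0]]
  ]
}}

```text
clock: 7.95
position: [0.5402, -0.0977, 0.047]
tool_rot: [0.104, 0.058, 0.993, -0.006]
wrist_force: [-0.7, -0.5, -0.0]
gripper_width: 0.0003
grip_force: 0.0
```

{"name": "send_rows", "arguments": {
  "commands": [
    [[0,0.2,0,1,0,0,0],[0,0.4,0,2,0,0,0],[0,0.4,0,2,0,0,0]]
  ]
}}

```text
clock: 8.25
position: [0.5402, -0.0977, 0.0449]
tool_rot: [0.104, 0.058, 0.993, -0.006]
wrist_force: [-0.1, 0.2, -1.1]
gripper_width: 0.0003
grip_force: 0.0
```

Run:
```python
from h import *
s=bot.sense()
f=bot.grab_frame('wrist');c=cam('wrist',s)
t=bot.grab_frame('top');g=bot.grab_frame('scene')
P=mount(.5758,-.1482,np.radians(-6.65),[[-.046,.046,.058],[0,0,.053]])
for n in('top','scene'):print(n,proj(cam(n),np.vstack([P,s['position']])).round(1).tolist())
a=cv2.resize(f[150:270,230:390],(800,600)[:2],interpolation=2)[:, :]
a=cv2.resize(a,(400,300));b=cv2.resize(t[140:215,350:450],(400,300),interpolation=2);d=cv2.resize(g[210:285,340:440],(400,300),interpolation=2);w=cv2.resize(f,(400,250));w=cv2.copyMakeBorder(w,0,50,0,0,0)
cv2.imwrite('pics/w6.png',np.vstack([np.hstack([a,b]),np.hstack([d,w])])[...,::-1])
print(proj(c,P),s['position'],s['joint_positions'])
```

```text
top [[378.1, 186.0], [397.7, 170.4], [377.4, 184.9]]
scene [[369.5, 243.6], [401.9, 253.3], [371.0, 248.2]]
[[309.10672771 243.5582068 ]
 [236.68406344 298.27831234]] [ 0.540207   -0.09773525  0.04494498] [-0.22055755  0.66001799  0.55151256  2.08589057 -0.96501309  0.421946
  2.53426116]
```

View pics/w6.png

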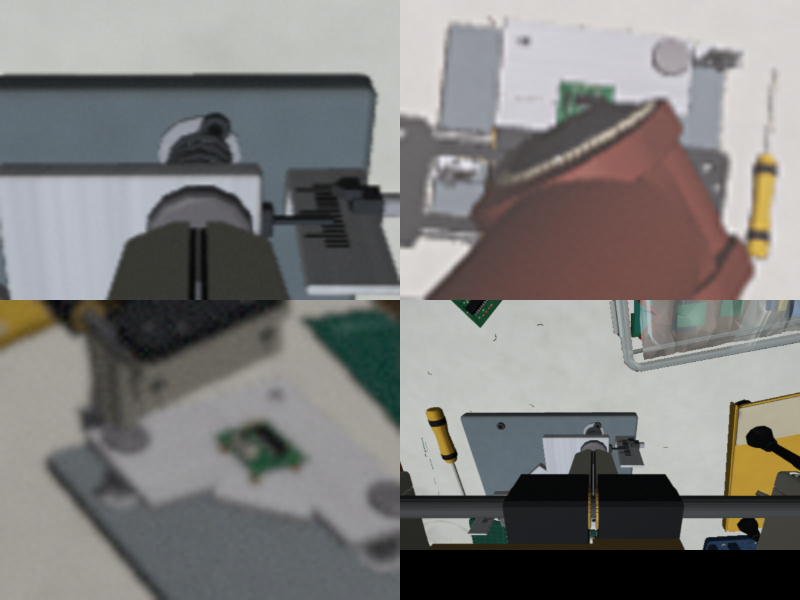

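The scene crop shows the fingertips just above the pad, higher than the reported TCP, and the pointer is still at rest. I'll keep lowering in small steps until contact.

{"name": "send_rows", "arguments": {
  "commands": [
    [[0,0.2,0,1,0,0,0],[0,0.4,0,2,0,0,0],[0,0.4,0,2,0,0,0]]
  ]
}}

```text
clock: 8.7
position: [0.5402, -0.0977, 0.0429]
tool_rot: [0.104, 0.058, 0.993, -0.006]
wrist_force: [0.6, 0.1, -0.9]
gripper_width: 0.0006
grip_force: 0.0
```

{"name": "send_rows", "arguments": {
  "commands": [
    [[0,0.2,0,1,0,0,0],[0,0.4,0,2,0,0,0],[0,0.4,0,2,0,0,0]]
  ]
}}

```text
clock: 9.0
position: [0.5402, -0.0977, 0.0408]
tool_rot: [0.104, 0.058, 0.993, -0.006]
wrist_force: [-0.7, -0.1, -0.3]
gripper_width: 0.0003
grip_force: 0.0
```

```bash
cat >> h.py <<'E'
YAW=np.radians(-6.65);MX,MY=.5758,-.1482
def zplane(c,u,v,mx=-.046):  # ray to vertical plane mount x=mx -> mount coords
    K,R,t=c;d=R.T@np.linalg.inv(K)@[u,v,1];o=-R.T@t-[MX,MY,0]
    Q=Ro.from_euler('z',-YAW);o=Q.apply(o);d=Q.apply(d);return o+d*(mx-o[0])/d[0]
def pointer(side=1,f=None,s=None,name='w'):
    s=s or bot.sense();f=bot.grab_frame('wrist') if f is None else f;c=cam('wrist',s)
    mx=-.046*side
    np.save(name+'_f.npy',f)
    out=[]
    for y in (.063,.064,.065):
        z=np.arange(.028,.058,.0005)
        p=proj(c,mount(MX,MY,YAW,np.c_[z*0+mx,z*0+y*side,z])).astype(np.float32)
        g=cv2.remap(cv2.cvtColor(f,cv2.COLOR_RGB2GRAY),p[:,:1],p[:,1:],cv2.INTER_LINEAR)[:,0].astype(float)
        i=int(g.argmin());w=np.clip(np.median(g)-g,0,None)[max(0,i-4):i+5];out.append((w*z[max(0,i-4):i+5]).sum()/w.sum()*1000)
    return np.round(out,1),np.round(s['position'],4),np.round(s['wrist_force'],1)
E
python3 - <<'E'
from h import *
c3=cam('wrist',dict(position=[.54134,-.09904,.06788],tool_rot=[.105,.058,.993,-.006]))
c5=cam('wrist',dict(position=[.5401,-.0978,.0489],tool_rot=[.104,.058,.993,-.006]))
for c,a,b in((c3,(363.25,215.5),(361.5,203.5)),(c5,(364.5,233.9),(363.5,220.6))): print(zplane(c,*a),zplane(c,*b))
w=np.load('w1.npy');f=cv2.imread('pics/w1.png')[...,::-1].copy()
print('w1',pointer(1,f,dict(position=w[:3],tool_rot=w[3:],wrist_force=np.zeros(3))))
print(bot.sense()['clock'],pointer())
E
```

```text
[-0.046       0.07888535  0.05266065] [-0.046       0.07988837  0.03708468]
[-0.046       0.078219    0.05222527] [-0.046       0.07970018  0.03750466]
w1 (array([51.1, 51.2, 51.2]), array([ 0.5466, -0.0847,  0.1264]), array([0., 0., 0.]))
9.0 (array([47.6, 51.6, 51.6]), array([ 0.5402, -0.0977,  0.0408]), array([-0.7, -0.1, -0.3]))
```

{"name": "send_rows", "arguments": {
  "commands": [
    [[0,0.2,0,1,0,0,0],[0,0.4,0,2,0,0,0],[0,0.4,0,2,0,0,0]]
  ]
}}

```text
clock: 9.35
position: [0.5402, -0.0977, 0.0388]
tool_rot: [0.104, 0.058, 0.993, -0.006]
wrist_force: [-0.8, 0.1, -0.2]
gripper_width: 0.0007
grip_force: 0.0
```

{"name": "send_rows", "arguments": {
  "commands": [
    [[0,0.2,0,1,0,0,0],[0,0.4,0,2,0,0,0],[0,0.4,0,2,0,0,0]]
  ]
}}

```text
clock: 9.65
position: [0.5404, -0.0978, 0.0369]
tool_rot: [0.105, 0.058, 0.993, -0.006]
wrist_force: [-0.5, -0.2, 0.5]
gripper_width: 0.0002
grip_force: 0.5
```

```bash
python3 -c "
from h import *
print(pointer())"
```

```text
(array([47.1, 51.5, 51.2]), array([ 0.5404, -0.0978,  0.0369]), array([-0.5, -0.2,  0.5]))
```

{"name": "send_rows", "arguments": {
  "commands": [
    [[0,0.1,0,0.7,0,0,0],[0,0.3,0,1.5,0,0,0],[0,0.3,0,1.5,0,0,0]]
  ]
}}

```text
clock: 10.0
position: [0.5403, -0.0978, 0.0355]
tool_rot: [0.105, 0.058, 0.993, -0.006]
wrist_force: [-0.4, 0.1, 2.0]
gripper_width: 0.0009
grip_force: 1.6
```

{"name": "send_rows", "arguments": {
  "commands": [
    [[0,0.1,0,0.7,0,0,0],[0,0.3,0,1.5,0,0,0],[0,0.3,0,1.5,0,0,0]]
  ]
}}

```text
clock: 10.3
position: [0.5402, -0.0978, 0.0338]
tool_rot: [0.104, 0.058, 0.993, -0.006]
wrist_force: [-1.2, 0.7, 3.4]
gripper_width: 0.0003
grip_force: 1.9
```

```bash
python3 -c "
from h import *
print(pointer())"
```

```text
(array([49. , 49. , 49.1]), array([ 0.5402, -0.0978,  0.0338]), array([-1.2,  0.7,  3.4]))
```

Contact is made: 3.4 N with the pointer about 2.5 mm down. The clip is about 14 mm down, so I press 8 mm more and measure.

{"name": "send_rows", "arguments": {
  "commands": [
    [[0,0.2,0,1,0,0,0],[0,0.4,0,2,0,0,0],[0,0.6,0,3,0,0,0],[0,0.9,0,4,0,0,0],[0,1.1,0,5,0,0,0],[0,1.3,0,6,0,0,0],[0,1.5,0,7,0,0,0],[0,1.7,0,8,0,0,0],[0,1.7,0,8,0,0,0]]
  ]
}}

```text
clock: 11.25
position: [0.5399, -0.0977, 0.0255]
tool_rot: [0.104, 0.058, 0.993, -0.006]
wrist_force: [-4.6, -0.2, 6.1]
gripper_width: 0.0005
grip_force: 3.1
```

Run:
```python
from h import *
s=bot.sense();f=bot.grab_frame('wrist');print(pointer(1,f,s,'w7'))
c=cam('wrist',s)
p=proj(c,mount(MX,MY,YAW,[[-.046,.077,.042]]));u,v=p[0].astype(int);print(u,v)
cv2.imwrite('pics/w7.png',cv2.resize(f[v-30:v+30,u-45:u+35,::-1],None,fx=10,fy=10,interpolation=2))
```

```text
(array([42. , 42.2, 42.2]), array([ 0.5399, -0.0977,  0.0255]), array([-4.6, -0.2,  6.1]))
365 247
```

View pics/w7.png

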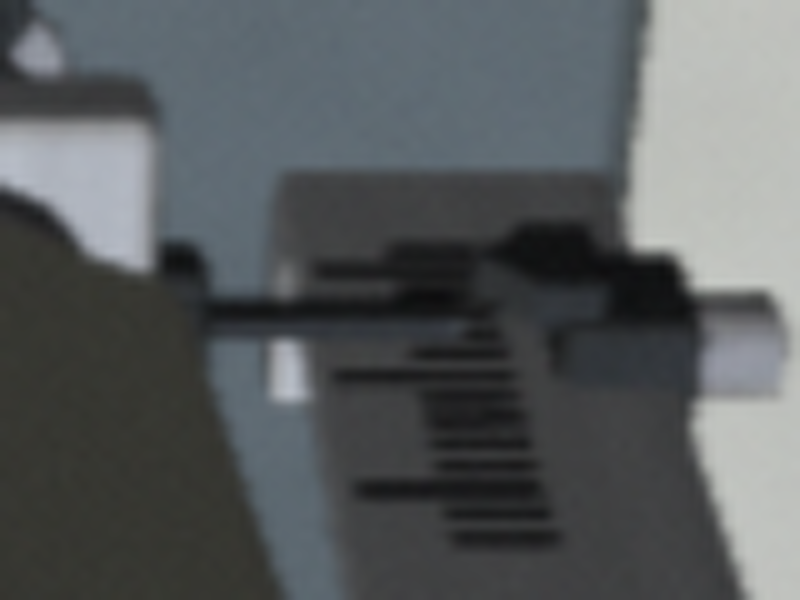

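The pointer's centre is at about row 316 and the nose tip's at about row 270, with 110 px per 10 mm on the scale. So about 4 mm remain. I press 3.8 mm more, ease 0.8 mm towards the robot, and hold.

{"name": "send_rows", "arguments": {
  "commands": [
    [[0,0.5,0,0.9,0,0,0],[0,0.9,0,1.8,0,0,0],[0,1.3,0,2.7,0,0,0],[0,1.6,0,3.5,0,0,0],[0,1.6,0,3.5,0,0,0],[0,1.6,0,3.5,0,0,0]]
  ]
}}

```text
clock: 11.9
position: [0.5399, -0.0978, 0.0222]
tool_rot: [0.105, 0.058, 0.993, -0.006]
wrist_force: [-2.7, 0.8, 5.5]
gripper_width: 0.0003
grip_force: 3.5
```

```bash
python3 -c "
from h import *
print(pointer(name='w8'))
f=np.load('w8_f.npy');g=cv2.cvtColor(f,cv2.COLOR_RGB2GRAY);s=bot.sense();c=cam('wrist',s)
p=proj(c,mount(MX,MY,YAW,[[-.046,.077,.0385]]))[0].astype(int);print(p,s['clock'],s['joint_positions'])
print('cols',list(range(p[0]-8,p[0]+16)))
for r in range(p[1]-10,p[1]+11): print(r,*g[r,p[0]-8:p[0]+16])
"
```

```text
(array([39.7, 39.6, 39.8]), array([ 0.5399, -0.0978,  0.0222]), array([-2.7,  0.8,  5.5]))
[365 247] 11.95 [-0.16876589  0.6881086   0.47285794  2.10032197 -1.03291126  0.35788925
  2.60006765]
cols [357, 358, 359, 360, 361, 362, 363, 364, 365, 366, 367, 368, 369, 370, 371, 372, 373, 374, 375, 376, 377, 378, 379, 380]
237 74 73 76 74 75 76 75 73 76 73 75 75 75 76 74 74 76 76 76 75 75 73 72 72
238 64 66 66 66 65 68 67 66 64 64 65 65 65 63 65 66 64 66 67 66 66 63 63 61
239 66 65 66 65 67 66 67 66 65 64 63 64 64 64 61 64 65 66 68 66 66 64 63 62
240 64 64 64 64 65 65 66 65 67 64 65 64 64 65 62 66 65 65 66 67 66 65 62 62
241 64 67 63 65 65 65 66 65 67 65 64 64 64 63 65 61 64 64 64 64 63 64 63 61
242 64 64 65 65 66 67 65 67 65 67 65 64 65 64 63 55 46 42 44 45 43 42 45 55
243 64 64 65 65 64 64 65 64 63 65 62 64 63 61 50 34 25 24 23 26 21 21 27 50
244 64 65 55 50 50 50 50 48 50 49 50 47 56 50 33 20 20 17 16 20 17 18 21 36
245 64 63 49 33 28 27 27 25 25 25 26 25 30 30 24 18 18 19 18 18 19 19 22 28
246 62 62 58 56 56 56 54 48 43 41 39 38 40 34 22 19 16 18 17 19 20 18 18 19
247 25 24 27 27 25 26 25 21 22 26 27 33 44 47 41 31 24 20 16 18 19 19 19 18
248 20 19 21 18 19 18 18 23 33 48 53 54 52 52 50 46 41 31 25 22 25 23 23 22
249 34 34 35 36 37 36 37 38 38 34 33 42 51 50 51 50 49 47 48 49 49 50 48 49
250 52 53 54 52 52 52 53 54 50 47 51 56 51 51 50 50 50 52 55 53 54 54 55 51
251 55 56 55 56 49 47 48 47 39 30 27 27 28 37 49 51 51 51 55 55 55 53 50 52
252 65 62 63 62 55 50 49 48 48 46 47 44 47 53 60 59 56 50 51 53 52 44 41 41
253 66 66 65 63 50 34 31 29 30 29 29 27 30 33 54 63 64 58 46 39 40 43 44 45
254 64 65 66 64 55 42 37 35 34 33 35 34 33 37 51 62 65 61 50 31 35 47 49 52
255 66 65 64 64 54 41 36 34 34 29 24 25 25 26 36 55 63 62 54 37 37 50 53 52
256 62 62 62 60 61 47 39 39 38 38 35 34 36 35 39 56 64 65 60 40 40 50 51 54
257 38 39 38 40 37 35 32 34 33 31 33 33 33 33 34 54 63 64 63 49 48 52 53 53
```

The pointer's centre is about 1.5 px (1.5 mm) above the nose's. I press 1.5 mm more and hold.

{"name": "send_rows", "arguments": {
  "commands": [
    [[0,0.3,0,0.8,0,0,0],[0,0.4,0,1.5,0,0,0],[0,0.4,0,1.5,0,0,0],[0,0.4,0,1.5,0,0,0],[0,0.4,0,1.5,0,0,0],[0,0.4,0,1.5,0,0,0],[0,0.4,0,1.5,0,0,0],[0,0.4,0,1.5,0,0,0],[0,0.4,0,1.5,0,0,0],[0,0.4,0,1.5,0,0,0],[0,0.4,0,1.5,0,0,0],[0,0.4,0,1.5,0,0,0]]
  ]
}}

```text
clock: 13.15
position: [0.54, -0.0977, 0.0208]
tool_rot: [0.105, 0.058, 0.993, -0.006]
wrist_force: [-2.7, 0.0, 6.9]
gripper_width: 0.0004
grip_force: 3.7
```

```bash
python3 -c "
from h import *
s=bot.sense();print(pointer(name='w9'),s['clock'])
f=np.load('w9_f.npy');g=cv2.cvtColor(f,cv2.COLOR_RGB2GRAY)
print('cols',list(range(357,381)))
for r in range(239,256): print(r,*g[r,357:381])
"
```

```text
(array([38.4, 38.7, 38.7]), array([ 0.54  , -0.0977,  0.0208]), array([-2.7,  0. ,  6.9])) 13.15
cols [357, 358, 359, 360, 361, 362, 363, 364, 365, 366, 367, 368, 369, 370, 371, 372, 373, 374, 375, 376, 377, 378, 379, 380]
239 66 65 67 64 66 67 67 68 67 65 65 65 66 65 64 64 65 67 67 67 66 65 65 64
240 65 66 65 65 65 65 66 66 65 64 64 63 64 65 62 64 64 64 67 66 66 66 64 60
241 63 64 64 67 65 65 67 67 66 63 64 64 64 64 63 62 65 67 66 65 66 65 65 62
242 64 65 65 65 65 66 64 65 67 65 65 64 64 65 63 63 64 66 67 68 67 65 64 63
243 64 63 64 64 65 67 67 68 66 66 64 63 64 65 62 62 60 61 63 61 62 64 60 61
244 66 65 64 66 66 65 65 66 66 68 66 65 65 66 61 49 37 31 31 30 29 31 29 40
245 65 65 63 63 63 63 63 62 63 63 61 61 62 62 49 30 21 20 21 18 17 19 19 30
246 65 65 56 42 34 35 34 33 32 35 34 35 43 41 28 21 18 20 19 20 17 18 17 24
247 62 61 58 45 36 36 34 36 36 36 36 35 35 31 24 19 17 16 17 19 17 17 15 19
248 31 31 30 27 26 24 22 22 24 24 27 26 41 47 37 26 22 21 19 18 18 19 18 19
249 26 25 24 23 24 23 22 25 23 33 35 35 47 52 49 46 35 26 22 21 20 19 20 20
250 50 49 49 50 49 50 51 52 48 37 32 40 49 53 48 50 49 46 40 38 35 36 34 32
251 55 56 56 55 54 53 52 55 53 44 39 36 45 49 49 49 50 46 50 53 51 51 49 49
252 58 58 58 57 41 35 31 33 34 35 33 30 35 40 47 50 50 50 52 55 53 52 53 53
253 64 64 64 62 43 30 26 28 27 28 29 27 26 31 49 55 50 50 55 55 53 51 51 52
254 65 64 65 63 59 47 44 43 43 41 43 42 43 42 48 58 60 56 56 52 49 46 42 39
255 66 64 64 64 51 36 28 29 29 28 29 28 29 29 39 57 63 63 56 41 32 42 48 49
```

Nose and pointer centres are both at about row 249.4, so they're level, held for over 1 s. I hold a bit longer, then release.

{"name": "send_rows", "arguments": {
  "commands": [
    [[0,0,0,0,0,0,0],[0,0,0,0,0,0,0],[0,-0.4,0,-3,0,0,0],[0,-1,0,-6,0,0,0],[0,-2,0,-10,0,0,0],[0,-3,0,-14,0,0,0],[0,-4,0,-20,0,0,0],[0,-6,0,-30,0,0,0],[0,-9,0,-42,0,0,0],[0,-11,0,-55,0,0,0],[0,-11,0,-55,0,0,0],[0,-11,0,-55,0,0,0]]
  ]
}}

```text
clock: 14.4
position: [0.5388, -0.0972, 0.0762]
tool_rot: [0.104, 0.058, 0.993, -0.006]
wrist_force: [0.0, -0.2, 0.5]
gripper_width: 0.0007
grip_force: 0.0
```

Run:
```python
from h import *
print(pointer(),bot.sense()['clock'])
s=bot.sense()
for z in(.075,.045): rel(s,mount(MX,MY,YAW,[.0505,-.046,z])[0],Rt(YAW,12))
```

```text
(array([46.7, 52. , 52. ]), array([ 0.5388, -0.0972,  0.0762]), array([ 0. , -0.2,  0.5])) 14.45
shift mm [-91.3 -92.3  20.2] turn deg [-0. -0. -0.]
shift mm [-85.1 -92.3  49.6] turn deg [-0. -0. -0.]
```

{"name": "send_rows", "arguments": {
  "commands": [
    [[0,-15,-15,0,0,0,0],[0,-30,-30,4,0,0,0],[0,-45,-45,8,0,0,0],[0,-60,-60,12,0,0,0],[0,-75,-75,16,0,0,0],[0,-91,-92,20,0,0,0],[0,-91,-92,20,0,0,0],[0,-88,-92,34,0,0,0],[0,-85,-92,48,0,0,0],[0,-85,-92,48,0,0,0],[0,-85,-92,48,0,0,0]]
  ]
}}

```text
clock: 15.55
position: [0.6197, -0.1986, 0.0461]
tool_rot: [0.103, 0.058, 0.993, -0.006]
wrist_force: [1.1, -1.4, 1.0]
gripper_width: 0.0006
grip_force: 0.0
```

Run:
```python
from h import *
s=bot.sense();f=bot.grab_frame('wrist');c=cam('wrist',s);print(s['clock'],s['position'],s['wrist_force'])
rel(s,mount(MX,MY,YAW,[.0505,-.046,.038])[0],Rt(YAW,12))
np.save('w10_f.npy',f);g=cv2.cvtColor(f,cv2.COLOR_RGB2GRAY)
z=[.0495,.0395,.0335];P=[[.046,-.0785,a] for a in z]
p=proj(c,mount(MX,MY,YAW,P));print(p.round(1).tolist())
u,v=p[0].astype(int)
print('cols',u-18,u+20)
for r in range(v-22,v+12): print(r,*g[r,u-18:u+20])
```

```text
15.55 [ 0.6197171  -0.19858883  0.04611802] [ 1.07070482 -1.42915242  0.98115543]
shift mm [ 0.7 -1.   8.2] turn deg [ 0.1 -0.1 -0. ]
[[251.8, 235.7], [254.2, 226.5], [255.5, 221.3]]
cols 233 271
213 204 204 205 206 207 207 204 179 138 120 117 119 119 118 119 118 117 118 116 117 117 118 117 116 116 116 114 114 115 116 114 114 115 116 118 116 116 117
214 205 205 207 207 206 206 205 183 140 119 117 118 120 119 118 118 117 117 118 118 116 117 116 117 116 116 115 116 115 115 115 115 116 115 115 116 116 118
215 206 206 206 206 207 207 206 199 152 118 117 119 119 119 117 117 117 118 118 117 118 117 115 116 116 117 114 115 113 115 114 113 115 115 116 115 115 117
216 205 205 205 206 207 207 207 202 153 116 115 118 119 120 119 118 118 117 117 117 115 116 116 116 115 115 116 115 115 115 115 114 115 114 116 116 117 115
217 206 206 207 206 206 206 206 200 150 114 114 117 120 118 117 119 117 116 117 118 118 116 116 118 114 114 113 113 113 113 112 111 113 111 113 113 114 114
218 205 205 206 204 205 206 205 202 158 119 111 115 116 115 114 115 114 113 112 111 113 113 113 110 102 94 93 93 93 92 93 92
[... 2763 characters left out ...]
71 71 69 69 68 69 72 69 71 69 54 37 31 30 28 32 35 33 35 41 50 55 57 54 55 59 59 60 62 81
242 201 198 159 104 76 71 69 71 70 71 69 69 71 69 72 71 70 68 57 51 47 48 47 48 50 49 48 59 66 69 68 69 66 66 66 65 68 97
243 202 199 174 115 75 70 70 70 70 71 70 70 69 70 72 70 71 61 45 33 32 33 32 33 31 33 38 58 68 72 72 70 71 70 67 66 70 117
244 202 197 154 97 72 70 70 70 70 69 70 69 70 72 70 70 71 66 55 48 48 48 47 48 47 46 48 60 65 67 69 67 66 66 66 65 76 140
245 201 195 140 85 72 70 71 70 71 69 69 72 70 70 71 70 71 51 32 28 28 25 25 27 26 26 27 29 31 33 32 30 31 33 48 60 76 146
246 200 180 122 77 70 70 70 69 70 69 69 70 71 71 70 70 70 55 49 47 47 46 46 47 47 45 49 52 52 54 52 52 53 52 60 65 83 167
```

In the numeric patch, the right pointer's centre is at about row 238.8 and the nose's at about 229 (0.92 px/mm), so the right clip is about 10 mm down. I press partway first.

{"name": "send_rows", "arguments": {
  "commands": [
    [[0,0.4,-0.5,3,0,0,0],[0,0.6,-1,6,0,0,0],[0,0.8,-1,8,0,0,0],[0,1,-1,9,0,0,0],[0,1.2,-1,10,0,0,0],[0,1.4,-1,11,0,0,0],[0,1.6,-1,12,0,0,0],[0,1.8,-1,13,0,0,0],[0,2,-1,14,0,0,0],[0,2.2,-1,15,0,0,0],[0,2.4,-1,16,0,0,0],[0,2.4,-1,16,0,0,0]]
  ]
}}

```text
clock: 16.8
position: [0.6216, -0.2015, 0.0313]
tool_rot: [0.105, 0.058, 0.993, -0.007]
wrist_force: [-1.2, -0.3, 4.8]
gripper_width: 0.0007
grip_force: 2.5
```

```bash
cat > m.py <<'E'
from h import *
s=bot.sense();f=bot.grab_frame('wrist');c=cam('wrist',s);print(s['clock'],s['position'],s['wrist_force'])
print(pointer(-1,f,s,'w11'));g=cv2.cvtColor(f,cv2.COLOR_RGB2GRAY)
p=proj(c,mount(MX,MY,YAW,[[.046,-.0785,.0495]]));print(p)
u,v=p[0].astype(int);print('cols',u-10,u+12)
for r in range(v-15,v+10): print(r,*g[r,u-10:u+12])
E
python3 m.py
```

```text
16.8 [ 0.6216266  -0.20148427  0.03128998] [-1.21225481 -0.33938076  4.81426164]
(array([46.4, 46.3, 46.2]), array([ 0.6216, -0.2015,  0.0313]), array([-1.2, -0.3,  4.8]))
[[252.27706711 247.79624444]]
cols 242 264
232 121 82 72 70 71 69 69 68 70 70 70 70 73 70 72 71 72 68 69 68 68 68
233 120 77 69 70 71 69 69 68 68 68 70 70 69 72 71 72 70 69 68 68 69 69
234 109 74 69 68 65 60 57 55 55 56 65 70 71 70 70 68 66 65 67 65 65 66
235 94 70 61 44 34 30 28 29 28 31 45 60 69 68 47 34 34 32 31 32 32 31
236 81 70 49 30 22 21 21 19 21 22 26 36 52 62 57 49 48 46 48 47 47 47
237 73 65 46 25 18 19 20 22 20 19 20 23 26 31 30 27 27 28 27 28 27 26
238 33 31 26 21 21 21 21 20 19 18 21 24 28 36 42 43 45 44 43 45 44 43
239 21 21 20 21 20 21 20 19 20 24 28 34 38 38 32 25 28 26 26 28 27 30
240 20 23 25 26 27 25 25 25 29 35 39 41 39 41 39 41 44 44 45 44 45 45
241 21 40 49 53 54 51 51 53 47 42 40 39 40 40 32 28 25 25 26 24 25 30
242 22 37 54 57 57 57 56 57 51 43 41 42 40 36 42 43 42 38 38 36 36 38
243 22 37 53 56 58 56 57 57 50 44 44 49 35 25 24 27 28 27 26 27 25 26
244 27 33 42 45 49 51 55 55 50 53 63 65 55
[... 167 characters left out ...]

247 58 59 59 60 52 38 30 56 70 72 68 49 32 29 30 28 28 29 27 28 28 29
248 58 58 60 59 51 41 36 59 68 72 71 64 61 59 60 59 58 59 58 58 61 62
249 56 59 60 59 53 44 49 64 70 71 65 45 36 35 32 34 34 34 34 35 51 66
250 60 60 61 59 56 53 63 70 72 70 68 63 59 60 59 59 60 59 58 59 63 69
251 67 67 67 66 68 68 71 71 71 70 52 36 32 30 32 32 30 29 32 34 59 70
252 71 70 70 69 72 72 72 71 71 69 59 49 50 49 49 48 49 47 49 52 63 71
253 71 69 70 70 71 73 71 70 70 61 43 34 33 31 32 32 30 32 31 39 60 70
254 71 70 69 71 72 73 71 72 68 62 46 39 39 37 37 40 37 36 39 49 65 72
255 70 69 72 69 73 73 72 71 70 51 32 26 26 27 26 26 26 26 31 54 69 73
256 70 70 69 73 73 72 71 71 69 52 41 39 38 37 38 37 37 39 40 58 67 68
```

About 4.4 mm remain. Press on.

{"name": "send_rows", "arguments": {
  "commands": [
    [[0,0.3,0,1,0,0,0],[0,0.6,0,2,0,0,0],[0,0.9,0,3,0,0,0],[0,1.2,0,4,0,0,0],[0,1.3,0,4.4,0,0,0],[0,1.3,0,4.4,0,0,0],[0,1.3,0,4.4,0,0,0]]
  ]
}}

```text
clock: 17.55
position: [0.6217, -0.2017, 0.0272]
tool_rot: [0.105, 0.058, 0.993, -0.007]
wrist_force: [-1.1, -0.3, 6.1]
gripper_width: 0.0008
grip_force: 3.1
```

```bash
python3 m.py
```

```text
17.55 [ 0.62167354 -0.20167545  0.02716363] [-1.11195699 -0.32721965  6.05986742]
(array([41.5, 41.4, 41.3]), array([ 0.6217, -0.2017,  0.0272]), array([-1.1, -0.3,  6.1]))
[[251.46328096 252.35464079]]
cols 241 263
237 127 81 69 71 70 70 71 69 71 70 71 70 71 72 73 73 72 71 71 69 68 69
238 121 76 70 68 68 68 66 67 65 67 69 72 70 71 70 70 68 66 66 66 65 65
239 98 72 63 44 33 32 31 32 31 35 44 61 70 70 52 38 31 32 32 31 34 29
240 83 72 58 36 24 19 22 19 20 21 25 36 51 64 54 47 44 44 44 43 46 44
241 76 66 50 30 20 22 20 19 19 20 20 23 27 41 33 27 27 23 23 24 24 26
242 35 34 27 22 22 20 19 19 21 20 18 20 23 31 37 43 44 38 30 25 23 24
243 20 22 21 21 22 20 20 20 19 22 22 27 35 37 34 30 27 30 42 44 42 41
244 20 21 25 24 21 22 21 23 23 27 34 39 41 40 45 46 44 42 51 54 54 56
245 22 35 44 46 45 46 43 44 43 41 40 42 42 40 35 29 26 29 38 43 47 48
246 22 36 53 56 57 56 55 55 47 41 42 41 41 37 37 42 42 44 46 46 46 49
247 23 37 52 58 57 59 57 57 53 45 42 43 45 37 28 29 28 29 30 29 29 34
248 26 38 45 50 48 53 55 55 51 48 53 63 65 63 59 58 59 59 59 58 59 59
249 42 42 44 46 42 35 37 46 58 65 68 68 49
[... 167 characters left out ...]

252 58 59 61 60 55 45 31 54 70 70 71 59 50 48 48 47 48 48 48 47 49 51
253 59 60 60 59 56 44 36 60 73 73 70 48 33 31 29 31 31 32 30 30 41 60
254 62 60 61 59 57 50 51 65 72 71 69 53 39 41 39 40 39 40 40 38 44 62
255 65 67 65 63 61 60 66 72 70 68 56 39 37 36 36 35 37 34 36 35 47 62
256 69 70 69 71 69 69 71 72 72 70 56 37 33 32 33 31 34 33 34 35 50 66
257 70 70 69 72 71 73 72 72 72 71 58 49 46 47 46 46 46 45 46 49 61 69
258 70 70 71 70 71 72 73 71 70 64 44 32 31 29 31 30 32 32 29 34 57 70
259 71 71 71 71 73 71 72 72 71 69 64 61 60 61 57 59 60 60 58 61 67 71
260 71 71 71 71 73 74 71 72 70 53 35 32 30 32 29 30 30 31 32 43 62 70
261 70 71 72 72 71 73 73 71 70 59 49 48 45 48 48 49 49 49 50 56 65 70
```

The pointer is level, perhaps 0.7 mm low. I ease up 0.5 mm, hold, then release.

{"name": "send_rows", "arguments": {
  "commands": [
    [[0,-0.1,0,-0.5,0,0,0],[0,-0.1,0,-0.5,0,0,0],[0,-0.1,0,-0.5,0,0,0],[0,-0.1,0,-0.5,0,0,0],[0,-0.1,0,-0.5,0,0,0],[0,-0.1,0,-0.5,0,0,0],[0,-0.1,0,-0.5,0,0,0],[0,-0.1,0,-0.5,0,0,0],[0,-0.1,0,-0.5,0,0,0],[0,-0.1,0,-0.5,0,0,0],[0,-0.1,0,-0.5,0,0,0],[0,-0.1,0,-0.5,0,0,0]]
  ]
}}

```text
clock: 18.8
position: [0.6217, -0.2016, 0.0277]
tool_rot: [0.105, 0.058, 0.993, -0.007]
wrist_force: [-1.0, 0.1, 6.2]
gripper_width: 0.0007
grip_force: 3.1
```

```bash
python3 m.py | sed -n '1,16p'
```

```text
18.8 [ 0.62165028 -0.20161526  0.02768212] [-1.02841351  0.13844374  6.17799382]
(array([42.1, 41.9, 41.8]), array([ 0.6217, -0.2016,  0.0277]), array([-1. ,  0.1,  6.2]))
[[251.50890501 251.80349954]]
cols 241 263
236 140 82 71 69 70 70 70 69 70 68 71 71 70 72 72 72 71 71 70 69 68 70
237 126 80 70 69 69 69 67 67 67 67 68 70 72 71 72 68 68 68 67 67 66 67
238 119 77 69 56 49 48 47 48 47 49 56 65 70 69 62 48 46 42 42 42 43 41
239 98 72 61 41 28 24 26 23 26 28 29 43 61 67 59 45 42 40 40 39 40 39
240 80 67 57 36 24 22 21 22 21 21 20 26 36 48 46 38 39 30 26 24 23 24
241 54 43 37 28 19 18 21 19 19 20 17 20 23 30 33 38 39 36 26 21 20 17
242 26 23 25 23 20 21 21 21 19 20 20 21 29 34 37 31 28 27 23 22 20 25
243 19 21 23 21 21 19 19 20 22 21 28 35 37 39 40 39 38 35 36 37 37 32
244 21 22 29 32 31 31 32 31 36 38 39 40 40 40 40 32 28 33 49 56 57 55
245 22 35 50 54 55 53 53 52 51 44 41 41 40 41 43 42 39 46 51 56 58 57
246 23 36 52 59 57 56 56 56 50 43 40 42 41 35 36 37 37 38 33 32 32 33
247 23 32 50 56 56 56 56 57 53 48 44 53 53 46 41 40 40 39 40 38 40 43
```

The right pointer and nose are level within about 1 mm, and I've held over 1 s. Release and retreat upward.

{"name": "send_rows", "arguments": {
  "commands": [
    [[0,-0.4,0,-3,0,0,0],[0,-1,0,-6,0,0,0],[0,-2,0,-9,0,0,0],[0,-3,0,-13,0,0,0],[0,-4,0,-20,0,0,0],[0,-6,0,-30,0,0,0],[0,-9,0,-45,0,0,0],[0,-13,0,-65,0,0,0],[0,-17,0,-85,0,0,0],[0,-17,0,-85,0,0,0],[0,-17,0,-85,0,0,0],[0,-17,0,-85,0,0,0]]
  ]
}}

```text
clock: 20.05
position: [0.6194, -0.2, 0.1128]
tool_rot: [0.104, 0.058, 0.993, -0.006]
wrist_force: [-0.6, 0.3, 0.4]
gripper_width: 0.0004
grip_force: 0.0
```

```bash
python3 -c "
from h import *
print(pointer(-1),pointer(1)[0],bot.sense()['clock']);print(bot.finish_job())"
```

```text
(array([52.9, 53. , 53. ]), array([ 0.6194, -0.2   ,  0.1128]), array([-0.6,  0.3,  0.4])) [49.1 47.  44.9] 20.15
the job is handed in; nothing more can be done
None
```

I pressed the near left corner and then the far right corner to their clips, level within about 1 mm by the wrist camera, held each for over 1 s and let it spring back; the job is handed in, but it returned no verdict.

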